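# Set a sample feed wheel back one notch

### The job

The sample wheel on the lab bench has been fed one notch too far: with a fingertip push the pawl's knob over so that the pawl lifts and stays up, push the wheel backward (clockwise seen from above) by one notch by one of its pegs, then tip the pawl down again so that its nose drops fully home in the next gap. Only push with the fingertips: never take the knob or a peg between the fingers, and leave the glassware and other loose things standing where they are.

Things in the scene. Friction and masses are not known exactly. Their poses are not given: they have to be found in the camera images.
- feeder: sample feeder: grey square plate 300 x 300 mm, 12 mm thick, fixed to the bench, carrying the toothed wheel and the pawl. Origin: centre of the plate's underside, on the wheel's axis; z up. 'Feeder' coordinates below are mm in this frame. The pawl's fork (two cheeks 34 mm long in x, 27 mm over both in y, top at z 84) stands at feeder (-92, -95).
- wheel_top (a point): centre of the top face of the wheel, an aluminium disc 216 mm across on an upright axle; top face at z 48 mm. Ten saw teeth 14 mm high stand on it round the rim (85 to 105 mm from the axle), one every 36 degrees (one notch), with flat gaps of about 32 mm between. Ten black vial caps (8 mm high) are sunk in it 40 mm from the axle.
- wheel (a joint): turn of the wheel in rad, growing BACKWARD (clockwise from above); one notch is 0.628. 0: pawl nose in the middle of its first gap (start within 0.08); 0.628: in the middle of the gap one notch back. With the pawl down a tooth stops it near +0.16; forward it clicks past. With the pawl up it turns either way with light friction (1.2 N at a peg) and stays where left.
- peg0 (a point): top centre of one of five upright round steel pegs on the wheel for turning it by finger: 16 mm in diameter, 50 mm high (top 98 mm above the bench), 65 mm from the axle, 72 degrees apart. With the wheel at 0, peg0 stands at feeder (61.8, 20.1).
- peg1 (a point): top centre of the next peg, 72 degrees counter-clockwise from peg0 seen from above
- peg2 (a point): top centre of the next peg counter-clockwise
- peg3 (a point): top centre of the next peg counter-clockwise
- peg4 (a point): top centre of the last peg, 72 degrees clockwise from peg0
- pawl (a joint): pawl angle in rad: 0 down, nose fully home between teeth; about 0.13 nose on top of a tooth; 1.05 fully lifted, at its stop. L-shaped steel lever, 110 g, on a level pin at feeder (-90, -95, 72); its arm (10 mm wide, 8 thick) runs 90 mm from the pin to feeder +x. Weighted: past about 0.6 it falls to the lifted stop and stays; below 0.45 it falls home.
- pawl_knob (a point): centre of the pawl's steel knob, a ball 26 mm across on a stalk 45 mm from the pin, at 80 degrees to the arm: feeder (-82, -95, 116) with the pawl down, (-125, -95, 101) fully lifted. Pushing the knob towards feeder -x (away from the nose) lifts the nose, towards +x lets it down; this takes under 1 N.
- pawl_nose (a point): middle of the underside of the pawl's nose, a block 10 mm long and 12 mm wide at the end of the arm; at feeder (-5, -95, 51) with the pawl down
- jar: small clear screw-top jar, 32 mm across, 50 mm high, standing near an edge of the feeder's plate; loose, to be left alone. Origin at its underside
- dropper: small amber bottle, 34 mm across, 75 mm high, standing on a corner of the feeder's plate; loose, to be left alone. Origin at its underside
- stopper: black rubber stopper, 30 mm across, 28 mm high, standing near an edge of the feeder's plate; loose, to be left alone. Origin at its underside
- beaker: glass beaker, 76 mm across, 100 mm high, on the bench; loose, to be left alone. Origin at its underside
- flask: conical glass flask, 84 mm across, 125 mm high, on the bench; loose, to be left alone. Origin at its underside
- driver: screwdriver lying on the bench; loose, to be left alone. Origin at its underside
- dish: white dish, 90 mm across, 30 mm high, on the bench; loose, to be left alone. Origin at its underside

How it is judged (in metres and radians):
On the way, in this order (a step that is already met when the one before it is completed fails the run):
1. the pawl is lifted, the wheel still in its first notch (value of joint pawl above 0.8 rad and value of joint wheel between -0.25 and 0.25 rad), for 0.2 s.
2. the wheel is pushed backward while the pawl stays lifted (value of joint pawl above 0.8 rad and value of joint wheel above 0.4 rad), for 0.1 s.
At the end, for the whole second after the job is handed in: The pawl's nose is fully home between two teeth (pawl below 0.05 rad), the wheel is one notch back from its first gap (0.628 +- 0.18 rad, which is the play in that gap) and at rest (value of joint pawl below 0.05 rad and value of joint wheel between 0.448 and 0.808 rad and velocity of joint wheel between -0.05 and 0.05 rad/s); the robot touches nothing.
It fails at once if a loose bystander is moved or lifted by more than 20 mm (distance of any of jar, dropper, stopper, beaker, flask, driver, dish from where it was at the start of the episode above 0.02 m).
It fails at once if the pawl's knob is taken between the fingers (distance between the grasp point and pawl_knob below 0.013 m).
It fails at once if a peg of the wheel is taken between the fingers ((horizontal distance between the grasp point and peg0 below 0.011 m and z of the grasp point in the frame of feeder below 0.098 m) or (horizontal distance between the grasp point and peg1 below 0.011 m and z of the grasp point in the frame of feeder below 0.098 m) or (horizontal distance between the grasp point and peg2 below 0.011 m and z of the grasp point in the frame of feeder below 0.098 m) or (horizontal distance between the grasp point and peg3 below 0.011 m and z of the grasp point in the frame of feeder below 0.098 m) or (horizontal distance between the grasp point and peg4 below 0.011 m and z of the grasp point in the frame of feeder below 0.098 m)).
It also fails if it takes over 54 s, if anything falls off the work surface, if the arm or the gripper's body presses on something with over 40 N, if the wrist force passes 120 N, or if a joint passes its speed limit or range.

### The arm

A 7-joint arm with a two-finger parallel gripper is mounted at the origin on the work surface. World frame = base frame: x ahead of the robot, y to its left, z up, the work surface at z = 0. Lengths are in mm, angles in rad, forces in N, time in s.
With the tool pointing down it reaches from about 400 to 850 mm from the base axis. Payload 10.4 kg.
Tool frame: the origin (TCP) lies on the centre line of the jaws, within the pads' length; the fingertips stand 14 mm ahead of it and the grasp point (between the pads) lies 5 mm behind it (ctrl.finger_overhang is the distance from the TCP to the fingertips, in mm); y points along the fingers, x is the direction in which the jaws open and shut, and the axes are right-handed (so a half turn about y gives the same grasp; the last joint's range is limited). The gripper opens to 87 mm and grips with 3 to 60 N. Pads are 19 mm wide; open, the fingers measure 117 mm over their backs; the gripper's body (75 mm by 190 mm) begins 51 mm behind the grasp point.
Start: joints at [1.198, 0.332, -0.065, 1.46, 0.022, 1.35, -0.088], TCP at [214.216, -587.165, 236.576] pointing down, gripper open.
Joint ranges: [-2.6, 2.6], [-0.5, 2.12], [-1.47, 1.34], [0.16, 2.42], [-1.27, 4.41], [0.06, 2.06], [-2.6, 2.6]. Speed limits (rad/s): [2.22, 2.22, 2.79, 2.79, 3.14, 3.14, 3.14].

### API

Orientations are given as a unit quaternion [w, x, y, z].
In Python, from workcell import ctrl gives the robot as it stands. The module is installed in compiled form; this text tells all that it offers.
- The arm moves only by the tool drive_tool, never from a script. Its argument "targets" is a list of rows, each an object of numbers: "dx", "dy", "dz": the shift along the tool's x, y, z in mm; "turn": the turn about the tool's y in rad; "claw": the closure, from -1 (fully open) to 1 (shut), so that 0 is half open. In form: [{"dx": .., "dy": .., "dz": .., "turn": .., "claw": ..}, ...]. A call has 1 to 12 rows; each row shifts and turns the pose as measured when the row begins, along the tool's axes as they then stand; what a row does not reach is not made up. A row lasts 1/12 s, in which the tool goes at most 41.7 mm and 7.16 degrees, less where a joint would pass 70% of its speed; a pose out of reach is approached as far as the arm can. A call is refused whole if a number of a shift passes 41.7 or a number of a turn 0.125, either way. A call with a gripper value outside its range is refused whole. The fingers move at their own pace and stop on an object; the grip force is fixed at half the most. Time passes only in rows, so rows that do not move let the fingers close. It gives the time, the measured TCP pose, the force and the opening at its end, in the units of the state.
- ctrl.sense(): the state, without advancing time (a new reading comes with each control period).
- ctrl.capture(name): name is "scene" or "top"; returns (picture, depth): 480x640x3 uint8, blue, green, red; 480x640 float32, mm along the optical axis (not along the pixel's ray), 0 where there is no reading.
- ctrl.calibration(name): a dict with "fovy" (degrees; the focal length in pixels is half the picture's height over the tangent of half this angle, whatever the lens; pixels are square), "cx", "cy" (the principal point, pixels), "k1" (the pictures are not rectified: a ray, as slopes to the right and down, at radius r is drawn at 1 + k1 r^2 times it, then the intrinsics apply), "extrinsics" (4x4, takes a point from world to camera coordinates). Camera axes: x right, y down, z forward; pixel columns grow to the right and rows downward; lengths in mm; the calibration is good to about 2 mm. A picture is of the moment at which its call begins. calibration takes no time and is no camera call.
- ctrl.hand_in(): hands the job in, once; it reports no verdict.
The state is a dict: "clock": time; "joints": joint angles; "dq": joint speeds; "joint_torque": joint torques, N m; "ee_pos": TCP position; "tool_rot": TCP orientation; "ft_force": force on the tool from outside, world axes, zero at the start; "moment": the same for the moment, N m; "width": finger opening in mm.
Only numpy, scipy, OpenCV 4.12 (cv2) and the standard library are available. Lean on these libraries where they do the work, as an engineer would, in place of code of your own. Each camera call takes 0.05 s, during which the arm holds its last target.

## Working session

There is one attempt and no reset: what is moved stays moved. The work goes in short steps, Python scripts to look and compute and a tool call to move; the robot and the scene stay as the last step left them, time stands still between calls to the robot, and variables do not carry over. Pictures are saved under pics/ and viewed, and the job is handed in when it is done.

Besides the shell and the picture viewer there is one more tool, called after "Emit:" as name(argument=value, ...), one argument or row to a line, values as JSON. drive_tool: Moves the arm, as the interface text tells. Its arguments: {"type":"object","properties":{"targets":{"type":"array"}},"required":["targets"]}

```bash
mkdir -p pics; ls; python3 - <<'E'
from workcell import ctrl
import cv2,numpy as np
s=ctrl.sense();print(s)
for n in("scene","top"):
    p,d=ctrl.capture(n);cv2.imwrite(f"pics/{n}0.png",p);np.save(f"{n}0.npy",d);c=ctrl.calibration(n);print(n,c, np.linalg.inv(c["extrinsics"])[:3,3])
E
```

```text
pics
{'clock': 0.0, 'joints': array([ 1.19842837,  0.33285325, -0.06470919,  1.46093232,  0.02159804,
        1.34989659, -0.0884685 ]), 'dq': array([ 0.00178734, -0.0003834 ,  0.00059652,  0.00060535,  0.0007672 ,
        0.00039154,  0.00010278]), 'joint_torque': array([ 2.17898509e-03, -6.23256469e+01,  2.60971847e-02, -3.89903784e+01,
       -6.13415474e-02,  3.97325575e-02,  1.51015265e-04]), 'ee_pos': array([ 214.05168623, -586.81598443,  235.76987568]), 'tool_rot': array([ 0.57964738, -0.5791175 ,  0.40577438, -0.40494319]), 'ft_force': array([ 0.54130646, -0.4018334 ,  0.7213054 ]), 'moment': array([-0.03625417,  0.00720564,  0.03969597]), 'width': 87.01349053806905}
scene {'fovy': 44.73037460910424, 'cx': 322.2962519582515, 'cy': 251.96906694233007, 'k1': 0.0020519201546855157, 'extrinsics': array([[ 7.58161998e-01,  6.51850617e-01,  1.67677496e-02,
        -3.87063281e+02],
       [ 3.56701782e-01, -3.93076382e-01, -8.47499142e-01,
        -9.21275717e+01],
       [-5.45851833e-01,  6.48522729e-01, -5.30531852e-01,
         1.65565045e+03],
       [ 0.00000000e+00,  0.00000000e+00,  0.00000000e+00,
         1.00000000e+00]])} [1230.05857085 -857.63268164  806.78744081]
top {'fovy': 53.66552390493717, 'cx': 317.6720200583955, 'cy': 241.23255249145225, 'k1': -0.044302672192386344, 'extrinsics': array([[-3.80541177e-03, -9.99982684e-01, -4.48900594e-03,
        -1.95775067e+01],
       [-9.96806628e-01,  4.15130867e-03, -7.97452953e-02,
         5.12160975e+02],
       [ 7.97625497e-02,  4.17120719e-03, -9.96805165e-01,
         1.17564028e+03],
       [ 0.00000000e+00,  0.00000000e+00,  0.00000000e+00,
         1.00000000e+00]])} [ 416.67888841  -26.60714521 1212.63884614]
```

View pics/scene0.png

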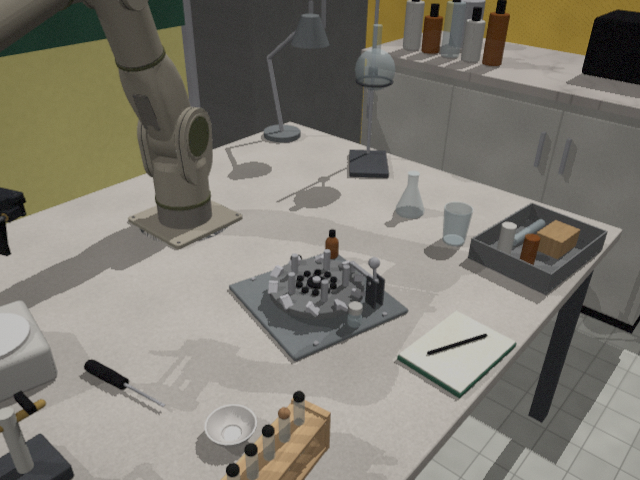

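View pics/top0.png

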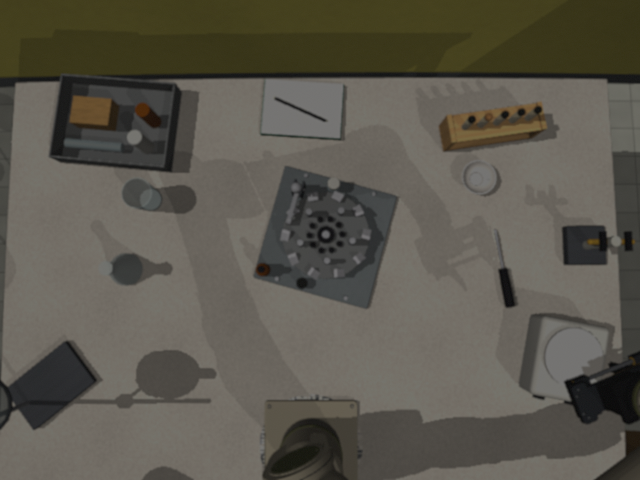

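```bash
python3 - <<'E'
import cv2
p=cv2.imread("pics/top0.png")[155:315,245:405];cv2.imwrite("pics/topz.png",cv2.resize(cv2.convertScaleAbs(p,alpha=1.8),(800,600)[::-1] and (600,600),interpolation=cv2.INTER_CUBIC))
p=cv2.imread("pics/scene0.png")[220:355,225:410];cv2.imwrite("pics/scz.png",cv2.resize(p,(740,540),interpolation=cv2.INTER_CUBIC))
E
```

```text
(no output)
```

View pics/topz.png

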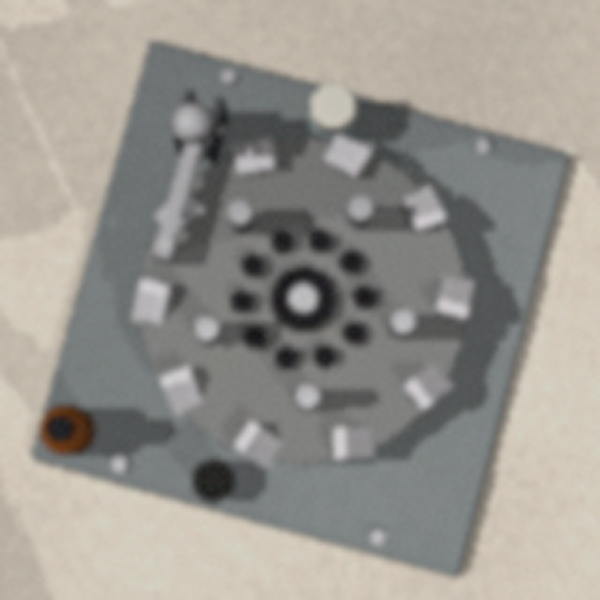

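View pics/scz.png

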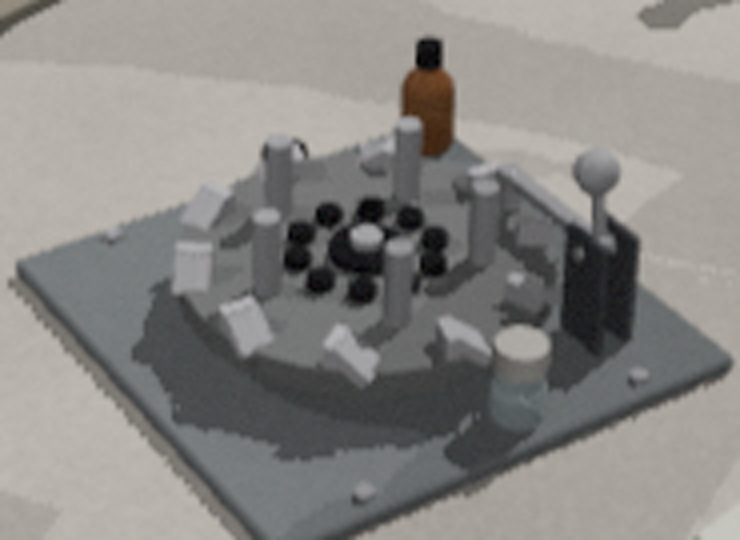

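```bash
cat > h.py <<'E'
import numpy as np,cv2
from workcell import ctrl
def ray(n,px):
    c=ctrl.calibration(n);f=240/np.tan(np.radians(c["fovy"]/2))
    K=np.array([[f,0,c["cx"]],[0,f,c["cy"]],[0,0,1]])
    d=cv2.undistortPoints(np.array([[px]],float),K,np.array([c["k1"],0,0,0.]))[0,0]
    E=c["extrinsics"];R=E[:3,:3];return -R.T@E[:3,3],R.T@np.array([*d,1])
def plane(n,px,z):
    o,d=ray(n,px);return (o+d*(z-o[2])/d[2])
def tri(p1,p2):
    o1,d1=ray("top",p1);o2,d2=ray("scene",p2)
    A=np.stack([d1,-d2],1);t=np.linalg.lstsq(A,o2-o1,rcond=None)[0]
    a=o1+d1*t[0];b=o2+d2*t[1];return (a+b)/2,np.linalg.norm(a-b)
def tz(u,v):return (245+(u-1.4)/3.75,155+(v-1.4)/3.75)
def sz(u,v):return (225+(u-1.5)/4,220+(v-1.5)/4)
E
python3 - <<'E'
from h import *
np.set_printoptions(precision=1,suppress=True)
cs=np.array([plane("top",tz(*q),12) for q in[(153,42),(575,157),(460,575),(35,458)]])
print("corners",cs,"c",cs.mean(0))
# feeder coords of corners: (-150,-150),( -150,150),(150,150),(150,-150)
F=np.array([(-150,-150),(-150,150),(150,150),(150,-150)],float)
c=cs.mean(0)[:2];z=((F[:,0]-1j*F[:,1])*((cs[:,0]-c[0])+1j*(cs[:,1]-c[1]))).sum();yaw=np.angle(z);print("yaw",yaw, abs(z)/ (F**2).sum())
pegs=[(239,211),(360,208),(403,321),(307,397),(206,328)]
P=np.array([plane("top",tz(*q),98) for q in pegs]);pc=P.mean(0);print("pegs",P,"c",pc)
R=np.array([[np.cos(yaw),-np.sin(yaw)],[np.sin(yaw),np.cos(yaw)]])
L=(P[:,:2]-pc[:2])@R;print("in feeder",L,np.degrees(np.arctan2(L[:,1],L[:,0])),np.hypot(L[:,0],L[:,1]))
k=plane("top",tz(190,122),116);print("knob",k,"feeder",(k[:2]-pc[:2])@R,(k[:2]-c)@R)
print("tri knob",tri(tz(190,122),sz(598,170)))
spegs=[(485,187),(399,248),(266,216),(278,142),(408,124)]
for a,b in zip(pegs,spegs): print(tri(tz(*a),sz(*b)))
for nm,q,zz in(("jar",(332,106),62),("dropper",(64,430),87),("stopper",(214,480),40)):
    p=plane("top",tz(*q),zz);print(nm,p,(p[:2]-pc[:2])@R)
from scipy.spatial.transform import Rotation as Ro
s=ctrl.sense();q=s["tool_rot"];print(Ro.from_quat(q[[1,2,3,0]]).as_matrix())
E
```

```text
corners [[ 707.9   60.7   12. ]
 [ 626.8 -227.6   12. ]
 [ 344.  -145.6   12. ]
 [ 423.3  139.8   12. ]] c [525.5 -43.2  12. ]
yaw 2.8670001686643953 0.9879612832873913
pegs [[ 578.1   -0.2   98. ]
 [ 579.7  -76.6   98. ]
 [ 507.9 -103.1   98. ]
 [ 460.4  -42.5   98. ]
 [ 504.    20.8   98. ]] c [526.  -40.3  98. ]
in feeder [[-39.2 -52.8]
 [-61.5  20.4]
 [  0.4  65.3]
 [ 62.6  19.9]
 [ 37.7 -52.8]] [-126.6  161.7   89.6   17.6  -54.5] [65.8 64.8 65.3 65.7 64.9]
knob [631.7  29.9 116. ] feeder [-82.7 -96.3] [-82.4 -99.1]
tri knob (array([631.3,  29.7, 117.2]), np.float64(0.43417631055416006))
(array([577.9,  -0.4,  97.2]), np.float64(0.7682693999136765))
(array([579.9, -76.6,  96.6]), np.float64(0.20688153029409012))
(array([ 508. , -103. ,   97.7]), np.float64(0.21924931397721847))
(array([460.5, -42.5,  96.4]), np.float64(0.03908542085862906))
(array([503.9,  20.7,  97.5]), np.float64(0.30933093738150064))
jar [652.5 -60.4  62. ] [-127.2  -14.9]
dropper [440.5 111.1  87. ] [ 123.3 -122.6]
stopper [408.4  18.1  40. ] [129.1 -24.3]
[[ 0.3 -0.   0.9]
 [-0.9  0.   0.3]
 [-0.  -1.  -0. ]]
```

```bash
cat >> h.py <<'E'
from scipy.spatial.transform import Rotation as Ro
YAW=2.867;O=np.array([526,-40.5]);RF=np.array([[np.cos(YAW),-np.sin(YAW)],[np.sin(YAW),np.cos(YAW)]])
def st():
    s=ctrl.sense();M=Ro.from_quat(s["tool_rot"][[1,2,3,0]]).as_matrix();p=s["ee_pos"]
    f=(p[:2]-O)@RF;zf=RF.T@M[:2,2]
    print("t%.2f TCP feeder x%.1f y%.1f tipz %.1f"%(s["clock"],*f,p[2]-ctrl.finger_overhang),"yaw err(z vs -x) %.3f"%np.arctan2(-zf[1],-zf[0]),"down",M[:,1].round(3),"F",s["ft_force"].round(1),"w%.1f"%s["width"],"q",s["joints"].round(2))
E
python3 -c "
from h import *;st()"
```

```text
t0.10 TCP feeder x152.1 y610.5 tipz 221.8 yaw err(z vs -x) 0.624 down [-0.001  0.001 -1.   ] F [-0.5 -0.2  0.6] w87.4 q [ 1.2   0.33 -0.06  1.46  0.02  1.35 -0.09]
```

Emit:
drive_tool(
  targets=[
    {"dx": 0,"dy": 0,"dz": 0,"turn": 0.12,"claw": 1},
    {"dx": 0,"dy": 0,"dz": 0,"turn": 0.12,"claw": 1},
    {"dx": 0,"dy": 0,"dz": 0,"turn": 0.12,"claw": 1},
  ],
)

```text
clock: 0.35
ee_pos: [213.7, -586.2, 234.3]
tool_rot: [0.496, -0.495, 0.506, -0.503]
ft_force: [-0.1, -0.1, 0.2]
width: 74.0
```

```bash
python3 -c "
from h import *;st()"
```

```text
t0.35 TCP feeder x152.7 y610.0 tipz 220.3 yaw err(z vs -x) 0.256 down [-0.001  0.004 -1.   ] F [-0.1 -0.1  0.2] w74.0 q [ 1.16  0.33 -0.02  1.46  0.    1.35 -0.45]
```

Emit:
drive_tool(
  targets=[
    {"dx": 0,"dy": 0,"dz": 0,"turn": 0.12,"claw": 1},
    {"dx": 0,"dy": 0,"dz": 0,"turn": 0.12,"claw": 1},
    {"dx": -35,"dy": 0,"dz": 10,"turn": 0,"claw": 1},
    {"dx": -35,"dy": 0,"dz": 10,"turn": 0,"claw": 1},
    {"dx": -35,"dy": 0,"dz": 10,"turn": 0,"claw": 1},
    {"dx": -35,"dy": 0,"dz": 10,"turn": 0,"claw": 1},
    {"dx": -35,"dy": 0,"dz": 10,"turn": 0,"claw": 1},
    {"dx": -35,"dy": 0,"dz": 10,"turn": 0,"claw": 1},
    {"dx": -35,"dy": 0,"dz": 10,"turn": 0,"claw": 1},
    {"dx": -35,"dy": 0,"dz": 10,"turn": 0,"claw": 1},
    {"dx": -35,"dy": 0,"dz": 10,"turn": 0,"claw": 1},
    {"dx": -35,"dy": 0,"dz": 10,"turn": 0,"claw": 1},
  ],
)

```text
clock: 1.35
ee_pos: [405.6, -269.4, 228.8]
tool_rot: [0.42, -0.423, 0.572, -0.564]
ft_force: [0.8, -0.3, 0.1]
width: 1.4
```

```bash
python3 -c "
from h import *;st()"
```

```text
t1.35 TCP feeder x53.8 y252.9 tipz 214.8 yaw err(z vs -x) -0.020 down [-0.011  0.008 -1.   ] F [ 0.8 -0.3  0.1] w1.4 q [ 0.75  0.06 -0.26  1.8   0.01  1.3  -1.38]
```

Emit:
drive_tool(
  targets=[
    {"dx": -35,"dy": 0,"dz": 10,"turn": -0.02,"claw": 1},
    {"dx": -35,"dy": 0,"dz": 10,"turn": 0,"claw": 1},
    {"dx": -35,"dy": 0,"dz": 10,"turn": 0,"claw": 1},
    {"dx": -35,"dy": 0,"dz": 10,"turn": 0,"claw": 1},
    {"dx": -35,"dy": 0,"dz": 10,"turn": 0,"claw": 1},
    {"dx": -35,"dy": 0,"dz": 10,"turn": 0,"claw": 1},
  ],
)

```text
clock: 1.85
ee_pos: [523.5, -73.3, 228.2]
tool_rot: [0.425, -0.429, 0.568, -0.559]
ft_force: [0.7, -0.8, -0.3]
width: 0.4
```

```bash
python3 -c "
from h import *;st()"
```

```text
t1.85 TCP feeder x-6.5 y32.3 tipz 214.2 yaw err(z vs -x) 0.000 down [-0.012  0.007 -1.   ] F [ 0.7 -0.8 -0.3] w0.4 q [ 0.47  0.17 -0.46  1.7   0.07  1.31 -1.85]
```

Emit:
drive_tool(
  targets=[
    {"dx": -32,"dy": 10,"dz": 9,"turn": 0,"claw": 1},
    {"dx": -32,"dy": 10,"dz": 9,"turn": 0,"claw": 1},
    {"dx": -32,"dy": 10,"dz": 9,"turn": 0,"claw": 1},
    {"dx": -25,"dy": 10,"dz": 9,"turn": 0,"claw": 1},
    {"dx": 0,"dy": 0,"dz": 0,"turn": 0,"claw": 1},
    {"dx": 0,"dy": 0,"dz": 0,"turn": 0,"claw": 1},
  ],
)

```text
clock: 2.35
ee_pos: [594.1, 49.4, 184.8]
tool_rot: [0.428, -0.431, 0.568, -0.555]
ft_force: [0.2, -0.3, 0.4]
width: 0.7
```

```bash
python3 -c "
from h import *;st()"
```

```text
t2.35 TCP feeder x-41.2 y-105.0 tipz 170.8 yaw err(z vs -x) 0.010 down [-0.013  0.011 -1.   ] F [ 0.2 -0.3  0.4] w0.7 q [ 0.27  0.36 -0.52  1.58  0.17  1.27 -2.12]
```

Emit:
drive_tool(
  targets=[
    {"dx": 5,"dy": 15,"dz": 0,"turn": 0.0,"claw": 1},
    {"dx": 4,"dy": 15,"dz": 0,"turn": 0.0,"claw": 1},
    {"dx": 0,"dy": 15,"dz": 0,"turn": 0,"claw": 1},
    {"dx": 0,"dy": 12,"dz": 0,"turn": 0,"claw": 1},
    {"dx": 0,"dy": 0,"dz": 0,"turn": 0,"claw": 1},
  ],
)

```text
clock: 2.77
ee_pos: [590.1, 38.5, 125.8]
tool_rot: [0.428, -0.431, 0.568, -0.556]
ft_force: [-0.0, 0.5, -0.7]
width: 0.3
```

```bash
python3 -c "
from h import *;st()
for n in('scene','top'):
    p,d=ctrl.capture(n);cv2.imwrite(f'pics/{n}1.png',p)
a=cv2.resize(cv2.imread('pics/scene1.png')[200:355,225:410],(555,465));b=cv2.resize(cv2.imread('pics/top1.png')[155:315,245:405],(465,465));cv2.imwrite('pics/c1.png',cv2.resize(np.hstack([a,b]),(800,365)))
"
```

```text
t2.77 TCP feeder x-40.3 y-93.4 tipz 111.8 yaw err(z vs -x) 0.008 down [-0.013  0.01  -1.   ] F [-0.   0.5 -0.7] w0.3 q [ 0.28  0.4  -0.51  1.65  0.2   1.15 -2.12]
```

View pics/c1.png

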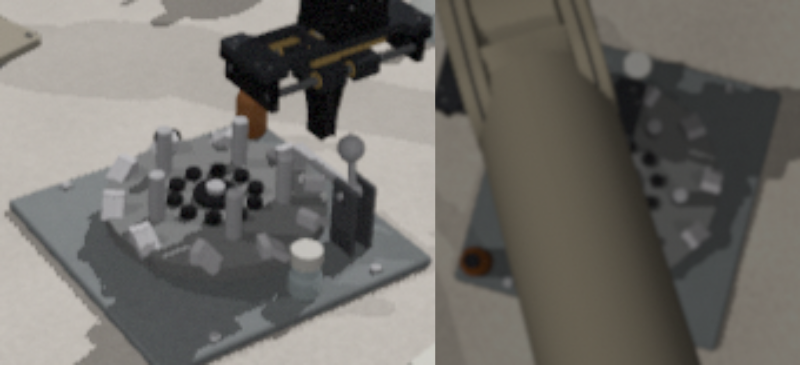

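Emit:
drive_tool(
  targets=[
    {"dx": 0,"dy": 3,"dz": 5,"turn": 0.0,"claw": 1},
    {"dx": 0,"dy": 0,"dz": 6,"turn": 0.0,"claw": 1},
    {"dx": 0,"dy": 0,"dz": 6,"turn": 0,"claw": 1},
    {"dx": 0,"dy": 0,"dz": 6,"turn": 0,"claw": 1},
    {"dx": 0,"dy": 0,"dz": 6,"turn": 0,"claw": 1},
    {"dx": 0,"dy": 0,"dz": 6,"turn": 0,"claw": 1},
    {"dx": 0,"dy": 0,"dz": 6,"turn": 0,"claw": 1},
  ],
)

```text
clock: 3.45
ee_pos: [636.7, 27.2, 129.0]
tool_rot: [0.43, -0.428, 0.566, -0.558]
ft_force: [-0.2, -0.4, -1.1]
width: 0.5
```

```bash
python3 -c "
from h import *;st()"
```

```text
t3.45 TCP feeder x-88.2 y-95.2 tipz 115.0 yaw err(z vs -x) 0.008 down [-0.004  0.011 -1.   ] F [-0.2 -0.4 -1.1] w0.5 q [ 0.26  0.48 -0.49  1.53  0.22  1.19 -2.1 ]
```

```bash
cat >> h.py <<'E'
def look(i):
    p,d=ctrl.capture('scene');cv2.imwrite(f'pics/s{i}.png',cv2.resize(p[200:355,225:410],(740,620),interpolation=cv2.INTER_CUBIC)[:600])
E
python3 -c "
from h import *;st();look(2)"
```

```text
t3.45 TCP feeder x-88.2 y-95.2 tipz 115.0 yaw err(z vs -x) 0.008 down [-0.004  0.011 -1.   ] F [-0.2 -0.4 -1.1] w0.5 q [ 0.26  0.48 -0.49  1.53  0.22  1.19 -2.1 ]
```

View pics/s2.png

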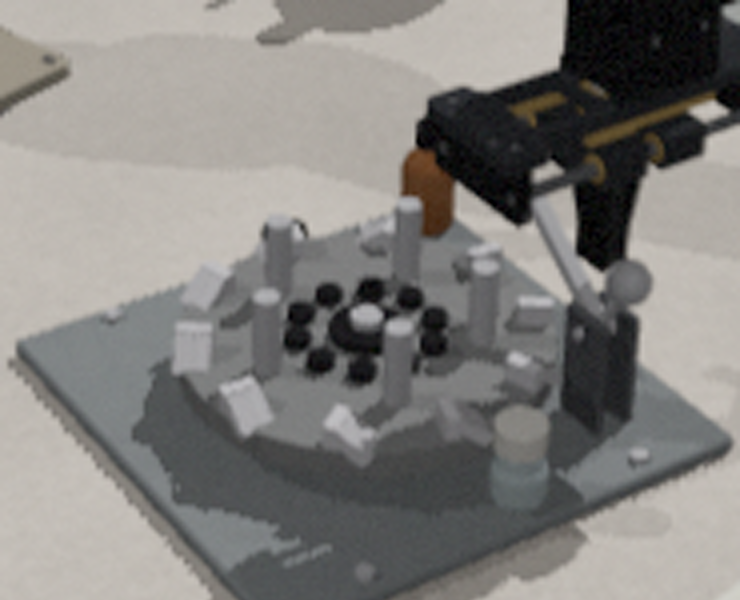

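Emit:
drive_tool(
  targets=[
    {"dx": 0,"dy": -15,"dz": 0,"turn": 0.0,"claw": 1},
    {"dx": 0,"dy": -20,"dz": 0,"turn": 0.0,"claw": 1},
    {"dx": 0,"dy": -20,"dz": 0,"turn": 0,"claw": 1},
    {"dx": 0,"dy": -20,"dz": 0,"turn": 0,"claw": 1},
  ],
)

```text
clock: 3.83
ee_pos: [636.4, 24.9, 200.2]
tool_rot: [0.427, -0.431, 0.568, -0.556]
ft_force: [1.1, 0.5, 0.3]
width: 0.7
```

```bash
python3 -c "
from h import *;st();k=plane('scene',(382-.4,270.75-.4),101);print((k[:2]-O)@RF)"
```

```text
t3.83 TCP feeder x-88.6 y-92.9 tipz 186.2 yaw err(z vs -x) 0.007 down [-0.014  0.011 -1.   ] F [1.1 0.5 0.3] w0.7 q [ 0.27  0.43 -0.5   1.44  0.19  1.33 -2.08]
[ -97.77533233 -105.72907393]
```

```bash
python3 -c "
from h import *;
def onY(px,y=-95.5):
    o,d=ray('scene',px); fo=(o[:2]-O)@RF; fd=d[:2]@RF; t=(y-fo[1])/fd[1]; return fo[0]+t*fd[0], o[2]+t*d[2]
print(onY((381.6,270.4)),onY((374.1,262.1)))
look(3)"
```

```text
(np.float64(-109.47864078515124), np.float64(111.17257684918661)) (np.float64(-82.64574489470556), np.float64(117.63257613571466))
```

View pics/s3.png

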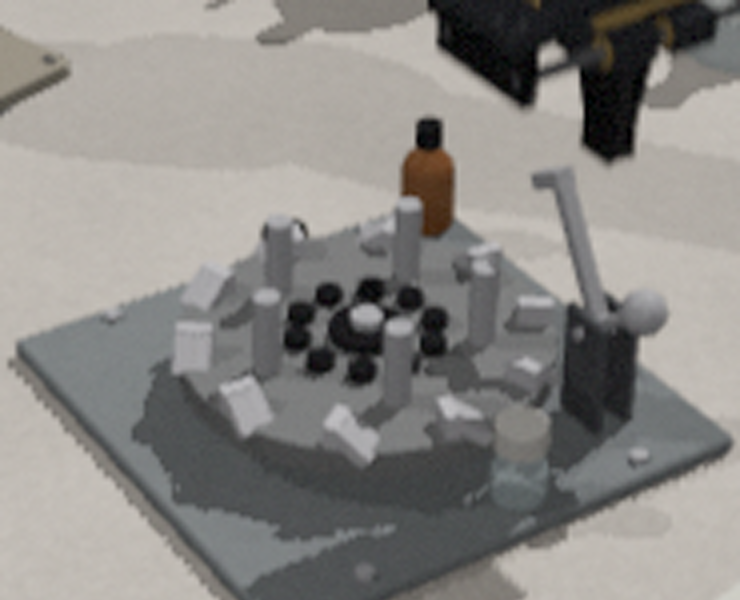

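Emit:
drive_tool(
  targets=[
    {"dx": 30,"dy": 0,"dz": -11,"turn": 0.0,"claw": 1},
    {"dx": 30,"dy": 0,"dz": -11,"turn": 0.0,"claw": 1},
    {"dx": 30,"dy": 0,"dz": -11,"turn": 0,"claw": 1},
    {"dx": 30,"dy": 0,"dz": -11,"turn": 0,"claw": 1},
    {"dx": 28,"dy": 0,"dz": -11,"turn": 0,"claw": 1},
    {"dx": 0,"dy": 0,"dz": 0,"turn": 0,"claw": 1},
    {"dx": 0,"dy": 0,"dz": 0,"turn": 0,"claw": 1},
  ],
)

```text
clock: 4.47
ee_pos: [544.5, -106.5, 205.7]
tool_rot: [0.432, -0.428, 0.566, -0.557]
ft_force: [0.4, 0.1, 0.2]
width: 0.5
```

```bash
python3 -c "
from h import *;st()
def onY(px,y=-95.5):
    o,d=ray('scene',px); fo=(o[:2]-O)@RF; fd=d[:2]@RF; t=(y-fo[1])/fd[1]; return fo[0]+t*fd[0], o[2]+t*d[2]
print(onY((225+644/4-.4,200+313/4-.4)))"
```

```text
t4.47 TCP feeder x-35.7 y58.5 tipz 191.7 yaw err(z vs -x) 0.010 down [-0.003  0.013 -1.   ] F [0.4 0.1 0.2] w0.5 q [ 0.52  0.24 -0.46  1.67  0.1   1.27 -1.8 ]
(np.float64(-124.38935771832178), np.float64(100.47096785563963))
```

Emit:
drive_tool(
  targets=[
    {"dx": 0,"dy": 25,"dz": -2,"turn": 0.0,"claw": 1},
    {"dx": 0,"dy": 25,"dz": 0,"turn": 0.0,"claw": 1},
    {"dx": 0,"dy": 25,"dz": 0,"turn": 0,"claw": 1},
    {"dx": 0,"dy": 20,"dz": 0,"turn": 0,"claw": 1},
    {"dx": 0,"dy": 10,"dz": 0,"turn": 0,"claw": 1},
    {"dx": 0,"dy": 0,"dz": 0,"turn": 0,"claw": 1},
  ],
)

```text
clock: 4.97
ee_pos: [546.5, -102.1, 98.7]
tool_rot: [0.434, -0.427, 0.564, -0.558]
ft_force: [0.6, 0.4, 0.2]
width: 0.3
```

```bash
python3 -c "
from h import *;st();look(4)"
```

```text
t4.97 TCP feeder x-36.5 y53.7 tipz 84.7 yaw err(z vs -x) 0.012 down [ 0.004  0.013 -1.   ] F [0.6 0.4 0.2] w0.3 q [ 0.5   0.34 -0.45  1.79  0.15  1.05 -1.84]
```

View pics/s4.png

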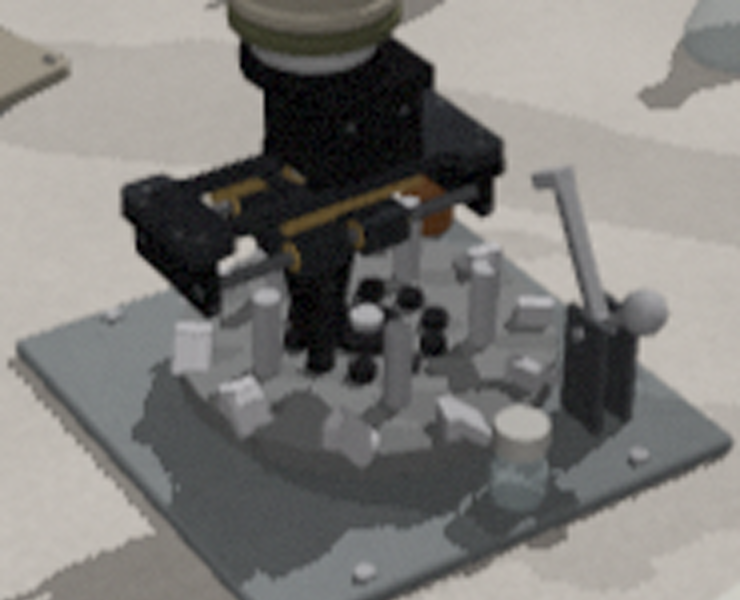

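Emit:
drive_tool(
  targets=[
    {"dx": 4,"dy": 10,"dz": 0,"turn": 0.01,"claw": 1},
    {"dx": 0,"dy": 1,"dz": -4,"turn": 0.0,"claw": 1},
    {"dx": 0,"dy": 0,"dz": -5,"turn": 0,"claw": 1},
    {"dx": 0,"dy": 0,"dz": -5,"turn": 0,"claw": 1},
    {"dx": 0,"dy": 0,"dz": -5,"turn": 0,"claw": 1},
    {"dx": 0,"dy": 0,"dz": -5,"turn": 0,"claw": 1},
    {"dx": 0,"dy": 0,"dz": -5,"turn": 0,"claw": 1},
  ],
)

```text
clock: 5.6
ee_pos: [519.7, -97.7, 92.7]
tool_rot: [0.433, -0.421, 0.563, -0.563]
ft_force: [1.0, -0.2, -1.6]
width: 0.5
```

```bash
python3 -c "
from h import *;st()"
```

```text
t5.60 TCP feeder x-9.5 y56.8 tipz 78.7 yaw err(z vs -x) 0.002 down [ 0.013  0.011 -1.   ] F [ 1.  -0.2 -1.6] w0.5 q [ 0.51  0.28 -0.46  1.87  0.13  1.01 -1.84]
```

Emit:
drive_tool(
  targets=[
    {"dx": 0,"dy": 2,"dz": -4,"turn": 0,"claw": 1},
    {"dx": 0,"dy": 1,"dz": -4,"turn": 0.0,"claw": 1},
    {"dx": 0,"dy": 1,"dz": -4,"turn": 0,"claw": 1},
    {"dx": 0,"dy": 1,"dz": -4,"turn": 0,"claw": 1},
    {"dx": 0,"dy": 1,"dz": -4,"turn": 0,"claw": 1},
    {"dx": 0,"dy": 1,"dz": -3,"turn": 0,"claw": 1},
    {"dx": 0,"dy": 0,"dz": 0,"turn": 0,"claw": 1},
  ],
)

```text
clock: 6.18
ee_pos: [496.3, -90.0, 86.7]
tool_rot: [-0.435, 0.42, -0.562, 0.564]
ft_force: [1.0, 1.8, -0.3]
width: 0.6
```

```bash
python3 -c "
from h import *;st()"
```

```text
t6.18 TCP feeder x15.2 y55.7 tipz 72.7 yaw err(z vs -x) 0.003 down [ 0.018  0.01  -1.   ] F [ 1.   1.8 -0.3] w0.6 q [ 0.52  0.24 -0.47  1.94  0.12  0.98 -1.84]
```

Emit:
drive_tool(
  targets=[
    {"dx": 0,"dy": 0,"dz": -3,"turn": 0,"claw": 1},
    {"dx": 0,"dy": 0,"dz": -2,"turn": 0.0,"claw": 1},
    {"dx": 0,"dy": 0,"dz": 0,"turn": 0,"claw": 1},
    {"dx": 0,"dy": 0,"dz": 0,"turn": 0,"claw": 1},
  ],
)

```text
clock: 6.52
ee_pos: [492.9, -86.5, 86.8]
tool_rot: [-0.437, 0.419, -0.562, 0.564]
ft_force: [2.5, 0.2, 0.4]
width: 0.4
```

```bash
python3 -c "
from h import *;st();look(5)"
```

```text
t6.52 TCP feeder x19.4 y53.3 tipz 72.8 yaw err(z vs -x) 0.004 down [ 0.022  0.013 -1.   ] F [2.5 0.2 0.4] w0.4 q [ 0.52  0.23 -0.47  1.95  0.11  0.97 -1.84]
```

View pics/s5.png

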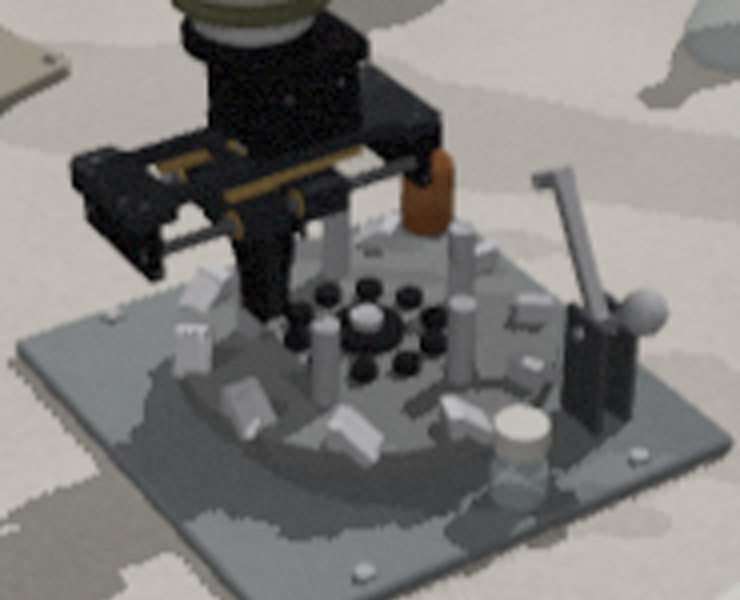

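```bash
cat >>h.py <<'E'
def ang(us,nom):
    for u,n in zip(us,nom):
        p=plane('scene',(225+(u[0]-1.5)/4,200+(u[1]-1.5)/4),97.5);f=(p[:2]-O)@RF
        a=np.degrees(np.arctan2(f[1],f[0]));print(f.round(1),np.hypot(*f).round(1),"wheel",np.radians((n-a+180)%360-180).round(3))
E
python3 -c "
from h import *
ang([(326,325),(462,303),(461,229)],[162,234,306])"
```

```text
[-39.8  52. ] 65.5 wheel 0.603
[-61.4 -21.1] 64.9 wheel 0.612
[ -0.3 -63.2] 63.2 wheel 0.633
```

Emit:
drive_tool(
  targets=[
    {"dx": 0,"dy": 0,"dz": 6,"turn": 0,"claw": 1},
    {"dx": 0,"dy": -5,"dz": 3,"turn": 0.0,"claw": 1},
    {"dx": 0,"dy": -25,"dz": 0,"turn": 0,"claw": 1},
    {"dx": 0,"dy": -30,"dz": 0,"turn": 0,"claw": 1},
    {"dx": 0,"dy": -30,"dz": 0,"turn": 0,"claw": 1},
    {"dx": 0,"dy": -30,"dz": 0,"turn": 0,"claw": 1},
    {"dx": 0,"dy": 0,"dz": 0,"turn": 0,"claw": 1},
  ],
)

```text
clock: 7.15
ee_pos: [497.1, -92.2, 210.2]
tool_rot: [0.434, -0.422, 0.565, -0.561]
ft_force: [1.3, 0.2, -0.0]
width: 0.1
```

```bash
python3 -c "
from h import *;st();look(6)"
```

```text
t7.15 TCP feeder x13.8 y57.6 tipz 196.2 yaw err(z vs -x) 0.003 down [ 0.01   0.015 -1.   ] F [ 1.3  0.2 -0. ] w0.1 q [ 0.55  0.11 -0.48  1.79  0.04  1.24 -1.78]
```

View pics/s6.png

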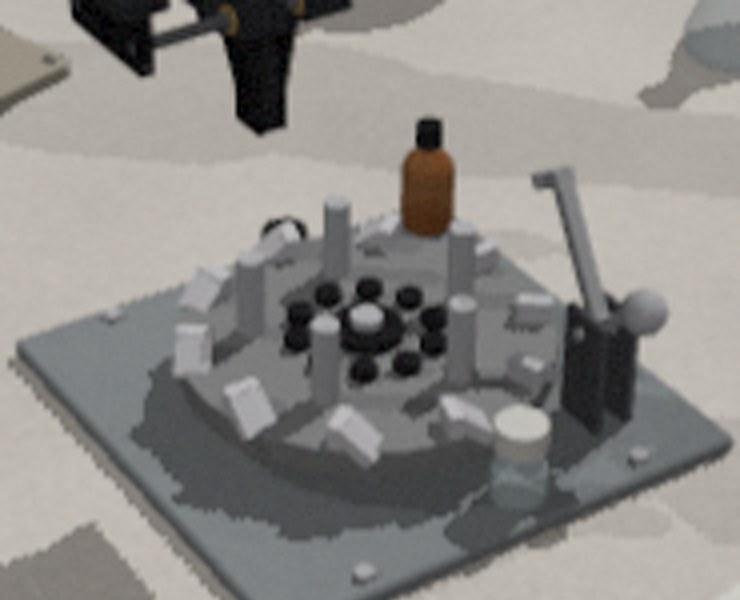

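Emit:
drive_tool(
  targets=[
    {"dx": -22,"dy": 0,"dz": 28,"turn": 0,"claw": 1},
    {"dx": -22,"dy": 0,"dz": 28,"turn": 0.0,"claw": 1},
    {"dx": -22,"dy": 0,"dz": 28,"turn": 0,"claw": 1},
    {"dx": -22,"dy": 0,"dz": 28,"turn": 0,"claw": 1},
    {"dx": -22,"dy": 0,"dz": 28,"turn": 0,"claw": 1},
    {"dx": -22,"dy": 0,"dz": 20,"turn": 0,"claw": 1},
    {"dx": 0,"dy": 0,"dz": 0,"turn": 0,"claw": 1},
    {"dx": 0,"dy": 0,"dz": 0,"turn": 0,"claw": 1},
  ],
)

```text
clock: 7.87
ee_pos: [690.2, -10.3, 199.0]
tool_rot: [0.425, -0.425, 0.57, -0.561]
ft_force: [-0.1, -1.3, -0.9]
width: 0.4
```

```bash
python3 -c "
from h import *;st()"
```

```text
t7.87 TCP feeder x-149.8 y-73.6 tipz 185.0 yaw err(z vs -x) -0.007 down [-0.008  0.011 -1.   ] F [-0.1 -1.3 -0.9] w0.4 q [ 0.28  0.55 -0.48  1.28  0.24  1.37 -2.05]
```

Shift to x −167, y −95, then down to tip z ≈ 95.

Emit:
drive_tool(
  targets=[
    {"dx": -11,"dy": 0,"dz": 10,"turn": 0,"claw": 1},
    {"dx": -10,"dy": 5,"dz": 8,"turn": 0.0,"claw": 1},
    {"dx": 0,"dy": 20,"dz": 0,"turn": 0,"claw": 1},
    {"dx": 0,"dy": 20,"dz": 0,"turn": 0,"claw": 1},
    {"dx": 0,"dy": 20,"dz": 0,"turn": 0,"claw": 1},
    {"dx": 0,"dy": 15,"dz": 0,"turn": 0,"claw": 1},
    {"dx": 0,"dy": 0,"dz": 0,"turn": 0,"claw": 1},
  ],
)

```text
clock: 8.45
ee_pos: [708.8, 1.8, 111.2]
tool_rot: [0.421, -0.427, 0.571, -0.56]
ft_force: [-0.0, -0.2, -0.5]
width: 0.8
```

```bash
python3 -c "
from h import *;st()"
```

```text
t8.45 TCP feeder x-164.5 y-90.3 tipz 97.2 yaw err(z vs -x) -0.010 down [-0.016  0.007 -1.   ] F [-0.  -0.2 -0.5] w0.8 q [ 0.24  0.65 -0.46  1.31  0.28  1.26 -2.09]
```

Emit:
drive_tool(
  targets=[
    {"dx": -4,"dy": 3,"dz": 0,"turn": 0,"claw": 1},
    {"dx": 0,"dy": 0,"dz": -5,"turn": 0.0,"claw": 1},
    {"dx": 0,"dy": 0,"dz": -5,"turn": 0,"claw": 1},
    {"dx": 0,"dy": 0,"dz": -5,"turn": 0,"claw": 1},
    {"dx": 0,"dy": 0,"dz": -4,"turn": 0,"claw": 1},
  ],
)

```text
clock: 8.87
ee_pos: [691.5, 9.1, 111.4]
tool_rot: [0.421, -0.425, 0.571, -0.562]
ft_force: [9.9, -3.0, 5.9]
width: 0.4
```

```bash
python3 -c "
from h import *;st()"
```

```text
t8.87 TCP feeder x-145.9 y-92.6 tipz 97.4 yaw err(z vs -x) -0.013 down [-0.012  0.006 -1.   ] F [ 9.9 -3.   5.9] w0.4 q [ 0.24  0.62 -0.47  1.37  0.27  1.23 -2.11]
```

Emit:
drive_tool(
  targets=[
    {"dx": 0,"dy": -4,"dz": -3,"turn": 0,"claw": 1},
    {"dx": 0,"dy": -4,"dz": -3,"turn": 0.0,"claw": 1},
  ],
)

```text
clock: 9.03
ee_pos: [686.4, 10.6, 122.2]
tool_rot: [0.422, -0.424, 0.57, -0.564]
ft_force: [0.2, -0.5, -0.1]
width: 0.5
```

```bash
python3 -c "
from h import *;st();look(7)"
```

```text
t9.03 TCP feeder x-140.5 y-92.7 tipz 108.2 yaw err(z vs -x) -0.014 down [-0.007  0.005 -1.   ] F [ 0.2 -0.5 -0.1] w0.5 q [ 0.25  0.59 -0.48  1.38  0.27  1.24 -2.11]
```

View pics/s7.png

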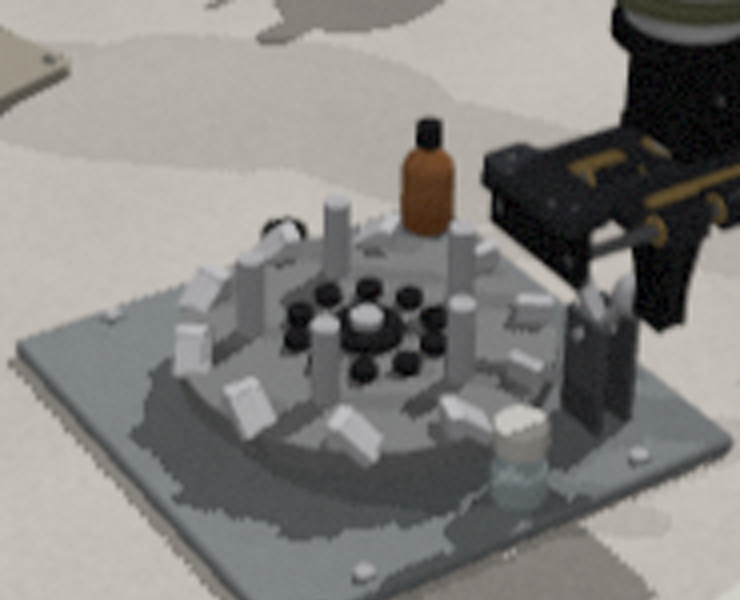

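Emit:
drive_tool(
  targets=[
    {"dx": -1,"dy": 6,"dz": 0,"turn": 0,"claw": 1},
    {"dx": 0,"dy": -1,"dz": -3,"turn": 0.0,"claw": 1},
    {"dx": 0,"dy": -1,"dz": -4,"turn": 0.0,"claw": 1},
  ],
)

```text
clock: 9.33
ee_pos: [683.7, 13.6, 122.9]
tool_rot: [0.425, -0.42, 0.567, -0.566]
ft_force: [4.3, -0.7, 4.1]
width: 0.0
```

```bash
python3 -c "
from h import *;st();look(8)"
```

```text
t9.33 TCP feeder x-137.1 y-94.8 tipz 108.9 yaw err(z vs -x) -0.014 down [ 0.005  0.005 -1.   ] F [ 4.3 -0.7  4.1] w0.0 q [ 0.25  0.58 -0.48  1.4   0.27  1.22 -2.11]
```

View pics/s8.png

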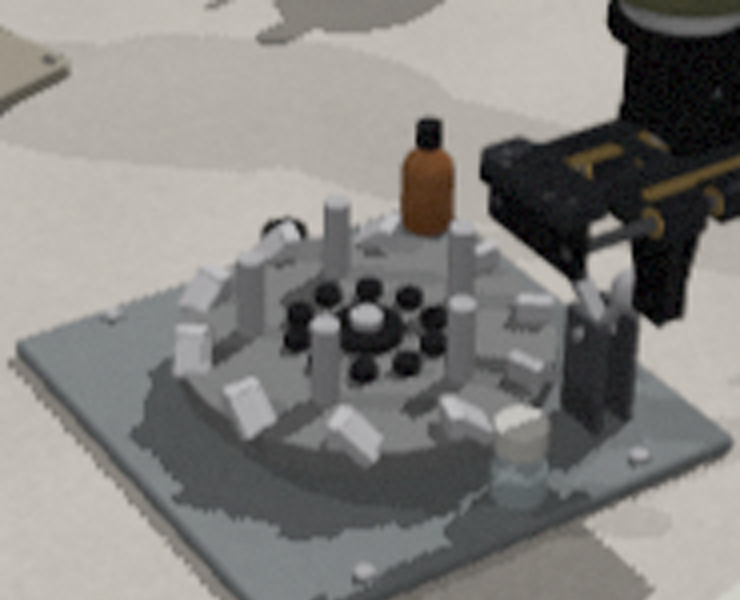

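Emit:
drive_tool(
  targets=[
    {"dx": 0,"dy": -1,"dz": -5,"turn": 0,"claw": 1},
    {"dx": 0,"dy": -1,"dz": -5,"turn": 0.0,"claw": 1},
    {"dx": 0,"dy": -1,"dz": -5,"turn": 0.0,"claw": 1},
  ],
)

```text
clock: 9.63
ee_pos: [666.3, 19.0, 124.2]
tool_rot: [0.424, -0.422, 0.568, -0.565]
ft_force: [-0.8, 0.3, -1.0]
width: 0.2
```

```bash
python3 -c "
from h import *;st();look(9)"
```

```text
t9.63 TCP feeder x-118.9 y-95.3 tipz 110.2 yaw err(z vs -x) -0.014 down [ 0.     0.006 -1.   ] F [-0.8  0.3 -1. ] w0.2 q [ 0.26  0.55 -0.49  1.45  0.26  1.21 -2.12]
```

View pics/s9.png

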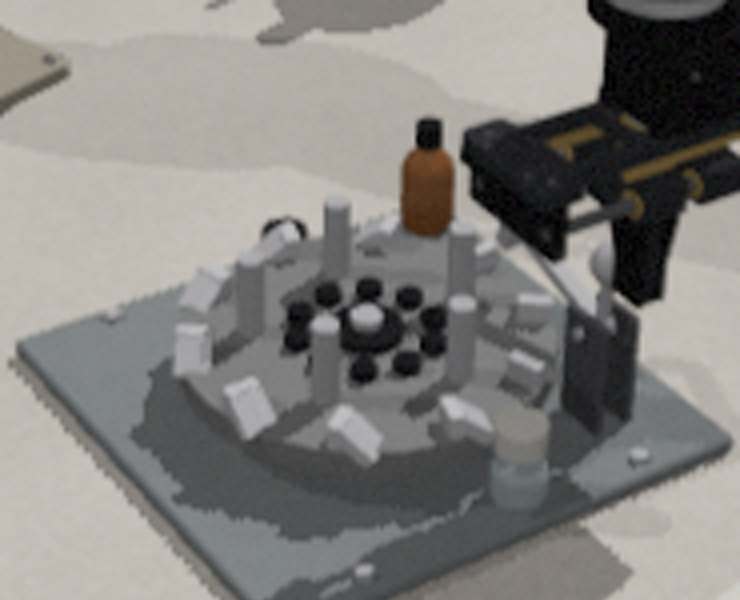

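Emit:
drive_tool(
  targets=[
    {"dx": 0,"dy": 0,"dz": 0,"turn": 0,"claw": 1},
    {"dx": 0,"dy": 0,"dz": 10,"turn": 0.0,"claw": 1},
    {"dx": 0,"dy": 0,"dz": 15,"turn": 0.0,"claw": 1},
    {"dx": 0,"dy": -20,"dz": 10,"turn": 0.0,"claw": 1},
    {"dx": 0,"dy": -30,"dz": 0,"turn": 0.0,"claw": 1},
    {"dx": 0,"dy": -30,"dz": 0,"turn": 0.0,"claw": 1},
    {"dx": 0,"dy": 0,"dz": 0,"turn": 0.0,"claw": 1},
  ],
)

```text
clock: 10.27
ee_pos: [695.8, 9.0, 201.4]
tool_rot: [0.421, -0.427, 0.57, -0.562]
ft_force: [0.3, 0.9, 1.5]
width: 0.7
```

```bash
python3 -c "
from h import *;st();look(10)"
```

```text
t10.27 TCP feeder x-150.0 y-93.7 tipz 187.4 yaw err(z vs -x) -0.011 down [-0.014  0.005 -1.   ] F [0.3 0.9 1.5] w0.7 q [ 0.24  0.56 -0.48  1.26  0.25  1.39 -2.08]
```

View pics/s10.png

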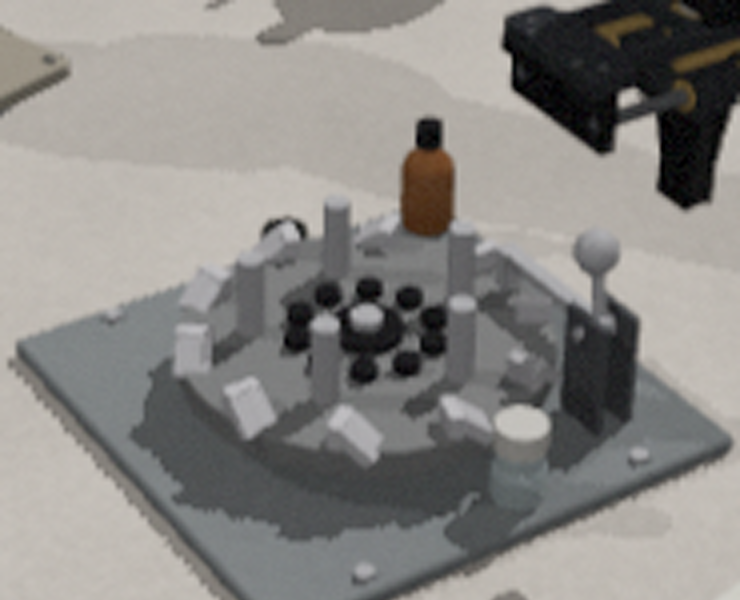

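```bash
python3 - <<'E'
from h import *
p,_=ctrl.capture("scene");a=cv2.imread("pics/scene0.png")
t=a[252:274,364:386]
r=cv2.matchTemplate(p[242:284,354:396],t,cv2.TM_CCOEFF_NORMED);print(cv2.minMaxLoc(r),"home loc (10,10)")
y,x=10,cv2.minMaxLoc(r)[3][0]
print(r[8:13,8:13].round(3))
ang([(326,325),(462,303),(337,203),(461,229)],[162,234,18,306])
st()
E
```

```text
(-0.3185068368911743, 0.9814767837524414, (0, 11), (10, 10)) home loc (10,10)
[[0.607 0.745 0.801 0.71  0.541]
 [0.629 0.826 0.924 0.805 0.594]
 [0.611 0.842 0.981 0.86  0.632]
 [0.553 0.773 0.921 0.845 0.653]
 [0.453 0.641 0.777 0.758 0.642]]
[-39.8  52. ] 65.5 wheel 0.603
[-61.4 -21.1] 64.9 wheel 0.612
[ 60.4 -18.7] 63.3 wheel 0.614
[ -0.3 -63.2] 63.2 wheel 0.633
t10.37 TCP feeder x-148.3 y-93.1 tipz 182.3 yaw err(z vs -x) -0.011 down [-0.02   0.005 -1.   ] F [-0.3  0.8 -0.5] w0.3 q [ 0.24  0.57 -0.48  1.26  0.25  1.39 -2.08]
```

The knob is back at its home position to sub-pixel accuracy, the wheel is at about 0.61 rad, and the robot is clear.

```bash
python3 -c "
from workcell import ctrl
print(ctrl.hand_in())"
```

```text
the job is handed in; nothing more can be done
None
```

I did the three steps with the closed fingertips and handed the job in at about 10.4 s. `hand_in` gives no verdict, so I only have my own checks.

- **Pawl lift:** I pushed the knob over. The camera put it at feeder (-124, 100 mm high) after the push, which matches the fully lifted position.
- **Wheel:** I pushed it backward by peg1. After that, four peg tops gave 0.60 to 0.63 rad (target 0.628 ± 0.18). They did not move when the pawl came down.
- **Pawl down:** I tipped the knob back from its far side. Its picture then matched the starting one within a pixel (correlation 0.98), so the nose should be fully home.
- **At hand-in:** The fingertips were about 180 mm above the bench and clear of everything, and the wrist force read about zero.
- **Bystanders:** The jar and dropper look unmoved in the last picture. I did not measure any of the bystanders again, and the beaker, flask, dish and screwdriver are outside that crop.

One thing did not go as expected: the first push to bring the pawl down met about 10 N, probably friction at the knob. I eased it by letting the fingertip rise with the knob. That stayed well under the force limits.

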